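# Slide the dish carrier into its locating notches and press the lamp switch

## Robot

A 6-joint arm with a two-finger parallel gripper is mounted at the origin on a cart in front of the work surface, level with it; the furniture and walls round the work are solid. World frame = base frame: x ahead of the robot, y to its left, z up, the work surface at z = 0. Lengths are in m, angles in rad, forces in N, time in s.
With the tool pointing down it reaches from about 0.2 to 0.875 m from the base axis. Payload 3.4 kg.
Tool frame: the origin (TCP) lies between the finger pads; the fingertips stand 25 mm ahead of it and the grasp point (between the pads) lies 6 mm ahead of it (r.nose_length is the z of the fingertips in the tool frame, in m); z points along the fingers, x is the direction in which the jaws open and shut, and the axes are right-handed (so a half turn about z gives the same grasp; the last joint's range is limited). The gripper opens to 94 mm and grips with 3 to 60 N. Pads are 16 mm wide; open, the fingers measure 119 mm over their backs; the gripper's body (75 mm by 177 mm) begins 78 mm behind the grasp point.
Start: joints at [-1.397, 0.276, 1.505, -0, 1.361, -0.121], TCP at [0.167, -0.55, 0.196] pointing down, gripper open.
Joint ranges: [-2.89, 2.89], [-0.75, 2.08], [0.22, 2.7], [-1.18, 4.32], [0.11, 2.71], [-2.7, 2.7]. Speed limits (rad/s): [2.57, 2.57, 3.14, 3.14, 3.14, 3.14].

## Interface

Orientations are given as a unit quaternion [w, x, y, z].
In Python, from plant import r, gripper_to, inverse_kinematics, vision, models, telemetry gives the robot as it stands. Calls block until the motion is done:
- r.move_to(position, orientation): joint-space move of the TCP to a pose.
- r.move_l(position, rot=None, vel=0.15, guard=None): straight line of the TCP; rot=None keeps the orientation; vel is the mean speed in m/s. With guard (N) it stops when the force on the tool has changed by that much, and returns True; else False.
- r.movej(angles): joint-space move.
- gripper_to(opening, f_grip=None): finger opening in m; f_grip is the grip in N (None keeps the last); returns when the fingers have stopped.
- r.hold(seconds).
- inverse_kinematics(position, orientation): joint angles nearest the present ones, or None.
- vision.snapshot(name): name is "scene" or "top"; returns the picture (480x640x3 uint8, red, green, blue); there is no depth.
- vision.get_calibration(name): a dict with "fx", "fy", "cx", "cy" (pixels), "D" ([k1, k2, p1, p2, k3] as OpenCV has them; the pictures are not rectified), "position" and "orientation" of the camera in the world. Camera axes: x right, y down, z forward; pixel columns grow to the right and rows downward; lengths in m; the calibration is good to about 2 mm. A picture is of the moment at which its call begins. get_calibration takes no time and is no camera call.
A pose or a line that the arm cannot do raises r.PlanningError and nothing moves.
- r.sign_off(): hands the job in, once; it reports no verdict.
Trained networks look in the newest picture that a camera, given by its name, has taken for a name from the list of things; names that differ only in an ending like _2 or _b are one class to them, and where a whole thing is asked for, a point or a joint stands for the part that bears it (a point fixed in the world has none). Each returns a list of dicts, best first, with "score" (0 to 1); they miss things now and then, are a little off and sometimes report something else, mostly with a low value. They report only what shows in the picture. A call takes as long as a camera call.
- models.boxes_of(thing, camera): "at" ([x, y, z] in m, in world coordinates, good to about 4 mm: the middle of the surface that is visible of it).
- models.regions_of(thing, camera): "pixels" (480x640 bool, what is visible of it).
- models.mark_of(thing, camera): "at" ([x, y, z] in m, in world coordinates, good to about 4 mm: a listed point, or the origin of a listed thing).
Readings, each from a call of its own:
- telemetry.current_t(): time.
- telemetry.current_joints(): joint angles.
- telemetry.current_dq(): joint speeds.
- telemetry.current_joint_efforts(): joint torques, N m.
- telemetry.current_ee_pos(): TCP position.
- telemetry.current_tool_rot(): TCP orientation.
- telemetry.current_wrist_force(): force on the tool from outside, world axes, zero at the start.
- telemetry.current_torque(): the same for the moment, N m.
- telemetry.current_opening(): finger opening in m.
Only numpy, scipy, OpenCV 4.12 (cv2) and the standard library are available. Lean on these libraries where they do the work, as an engineer would, in place of code of your own. Each camera call takes 0.05 s, during which the arm holds its last target.

## Task

Bring the petri dish into viewing position: with closed fingertips push the blue carrier board gently by its orange end plate along the rails of the viewing stand, until it drops into the locating notches and sits fully home; then press the red lamp button all the way down and let it come up again. Only push: do not grip or lift the board or the dish, keep the dish in its window, do not press the button before the board is home, and leave the other things on the bench where they are.

Things in the scene. Friction and masses are not known exactly. Their poses are not given: they have to be found in the camera images.
- stand: grey and white viewing stand, fixed, 130 x 345 mm, turned up to 10 degrees either way. Origin: on the bench under the carrier's home position. y axis along the two rails, z up. The carrier starts on the +y side of home and is pushed to -y. White side guides (outer faces x = +-63 mm, 60 mm high) keep it straight. Base plate y = -160 to +185 mm, 12 mm high; white switch console y = -157 to -103 mm, 55 mm high
- rail_home (a point): point 39 mm above the stand's origin, where the carrier's origin lies when home. Rails: aluminium, 12 mm wide, centred at stand x = +-45 mm, y = -85 to +185 mm, tops 45 mm above the bench; each has two notches 16 mm long, 6 mm deep, centred at y = -55 and +55 mm. Between the rails is free space down to the base plate and a white light panel (top 15 mm high)
- carrier: loose blue board, 110 (x) x 150 (y) x 12 mm, 0.45 kg, four black feet on the rails, a window with a petri dish. Origin: under its centre, level with the feet's undersides; axes as the stand's; board top z = 20 mm. At the start the origin is 45 mm above the bench and 50 to 95 mm short of home; home, all feet have dropped 6 mm into the notches: 39 mm above the bench, within 3 mm of home along y
- push_face (a point): centre of the outer (+y) face of the carrier's orange end plate (70 mm wide, 6 mm thick, from 3 to 37 mm above the feet's undersides, face 81 mm from the carrier's origin); push here to -y. Sliding takes about 2 to 5 N; once dropped, the notch walls stop it hard and the force leaps up: push slowly, about 20 mm/s, and stop there. An end held up by finger friction falls in on backing off
- dish: petri dish, 63 mm across, 16 mm high, loose in the carrier's window on ledges 11 mm above the feet's undersides; its top is 27 mm above them. Origin: centre of its underside
- lamp_button (a joint): red push button (24 mm across) on the stand's console at stand x = 0, y = -130 mm; 0 = up, 0.006 m = fully down; pressed straight down against a spring, 4 N when fully down, springs back by itself
- lamp_button_top (a point): centre of the red button's top face, moves with it
- red_dropper: bystander: white dropper bottle with red cap, 24 mm across, 68 mm high, standing; origin at the centre of its underside
- spare_dish: bystander: second petri dish, 63 mm across, 16 mm high, on the bench; origin at the centre of its underside
- timer: bystander: white lab timer lying flat, 66 x 66 x 19 mm; origin at the centre of its underside

How it is judged:
By the outcome, as a careful person would: the job done as asked, in the order asked, and still so for the second after the job is handed in, with the robot touching nothing.
It also fails if it takes over 48 s, if anything falls off the work surface, if the arm or the gripper's body presses on something with over 40 N, if the wrist force passes 120 N, or if a joint passes its speed limit or range.

## Working session

There is one attempt and no reset: what is moved stays moved. The work goes in short steps, each a Python script; the robot and the scene stay as the last script left them, time stands still between calls to the robot, and variables do not carry over. Pictures are saved under pics/ and viewed, and the job is handed in when it is done.

```bash
mkdir -p pics; ls
python3 - <<'E'
from plant import r, vision, models, telemetry
import cv2
print(telemetry.current_t())
for c in("scene","top"):
    im=vision.snapshot(c); cv2.imwrite(f"pics/{c}0.png",im[:,:,::-1])
    k=vision.get_calibration(c); print(c,k["position"],k["orientation"],k["fx"])
    for n in("rail_home","carrier","push_face","dish","lamp_button_top","stand","red_dropper","spare_dish","timer"):
        print(n,[(d["at"].round(4).tolist() if hasattr(d["at"],"round") else d["at"],round(d["score"],2)) for d in models.mark_of(n,c)])
print(telemetry.current_t(),r.nose_length,telemetry.current_tool_rot())
E
```

```text
pics
0.0
scene [-0.44792035 -0.47066976  0.58506207] [-0.45487226  0.72433708 -0.44203656  0.27024193] 547.2140134290455
rail_home [([0.4774, -0.1286, 0.0369], 0.65)]
carrier [([0.4694, -0.0515, 0.0484], 0.67)]
push_face [([0.4689, 0.0273, 0.0596], 0.65)]
dish [([0.4742, -0.0478, 0.0556], 0.64)]
lamp_button_top [([0.4864, -0.2591, 0.0792], 0.49)]
stand [([0.4746, -0.1342, -0.0018], 0.98)]
red_dropper [([0.4537, -0.3864, -0.0007], 0.94)]
spare_dish [([0.5458, -0.3621, -0.0006], 0.82)]
timer []
top [0.2910313  0.0041035  1.20143062] [-0.07306747  0.70845261 -0.69927577  0.06139575] 522.3712589136231
rail_home [([0.4774, -0.1331, 0.0359], 0.97)]
carrier [([0.4671, -0.0483, 0.0428], 0.63), ([0.4486, 0.1913, -0.0032], 0.33)]
push_face [([0.4646, 0.0308, 0.0646], 0.59)]
dish [([0.4492, 0.1918, 0.0002], 0.71), ([0.4744, -0.0527, 0.0515], 0.69)]
lamp_button_top [([0.4833, -0.2576, 0.0759], 0.44)]
stand [([0.473, -0.1286, 0.003], 0.68), ([0.4627, 0.0295, 0.064], 0.4)]
red_dropper [([0.4555, -0.3873, 0.0011], 0.62)]
spare_dish [([0.5497, -0.3612, 0.0024], 0.84)]
timer [([0.4532, 0.19, -0.0005], 0.83)]
1.0 0.025 [ 4.52107627e-05  8.03285164e-01 -5.95594611e-01  5.42566220e-05]
```

View pics/scene0.png

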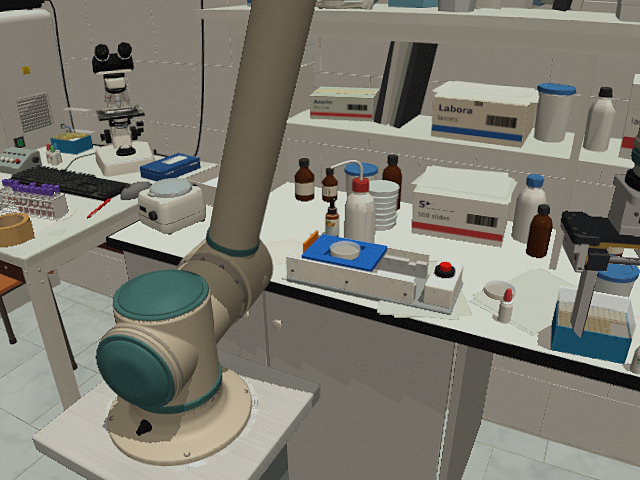

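View pics/top0.png

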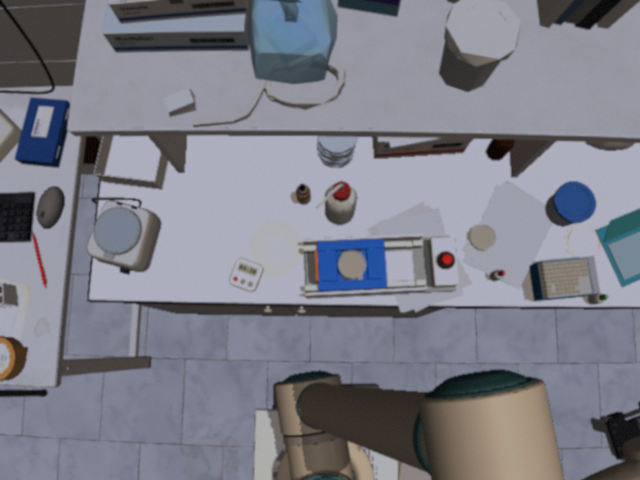

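The scene view shows the blue carrier at about (345,255), with the orange plate at (310,245) on its left end and the red button at (445,268). In the top view the stand spans roughly (300–457, 237–295). A tall wash bottle stands close behind it at (340,200), and the timer is at (246,274). Next I fit the stand's pose from the pixels.

```bash
cat > h.py <<'E'
from plant import r, gripper_to, inverse_kinematics, vision, models, telemetry
import numpy as np, cv2
from scipy.spatial.transform import Rotation as R
def back(px,z,cam):
    k=vision.get_calibration(cam); K=np.array([[k["fx"],0,k["cx"]],[0,k["fy"],k["cy"]],[0,0,1.]])
    n=cv2.undistortPoints(np.asarray(px,float).reshape(-1,1,2),K,np.array(k["D"],float)).reshape(-1,2)
    q=k["orientation"]; Rm=R.from_quat([q[1],q[2],q[3],q[0]]).as_matrix()
    d=np.c_[n,np.ones(len(n))]@Rm.T; p=np.array(k["position"]); 
    return p+d*((z-p[2])/d[:,2])[:,None]
def blob(im,kind,roi):
    hsv=cv2.cvtColor(im,cv2.COLOR_RGB2HSV); H,S,V=[hsv[...,i].astype(int) for i in range(3)]
    m={"blue":(H>100)&(H<125)&(S>150),"red":((H<6)|(H>172))&(S>150)&(V>100),"orange":(H>6)&(H<20)&(S>130)}[kind]
    o=np.zeros(m.shape,bool); x0,y0,x1,y1=roi; o[y0:y1,x0:x1]=m[y0:y1,x0:x1]; return o
E
python3 - <<'E'
from h import *
im=cv2.imread("pics/top0.png")[:,:,::-1].copy(); sc=cv2.imread("pics/scene0.png")[:,:,::-1].copy()
for c,i,rb,rr,ro in(("top",im,(295,225,400,305),(430,245,465,275),(295,225,330,305)),("scene",sc,(290,225,400,280),(430,258,462,280),(290,225,330,260))):
    m=blob(i,"blue",rb); cs,_=cv2.findContours(m.astype(np.uint8),cv2.RETR_EXTERNAL,cv2.CHAIN_APPROX_NONE)
    ct=max(cs,key=cv2.contourArea).reshape(-1,2); w=back(ct,0.065,c)[:,:2]
    b=cv2.minAreaRect((w*1000).astype(np.float32)); print(c,"board",b)
    for kind,roi,z in(("red",rr,0.07),("orange",ro,0.08)):
        v,u=np.nonzero(blob(i,kind,roi)); w=back(np.c_[u,v],z,c); print(kind,len(u),w.mean(0).round(4),w.min(0).round(4),w.max(0).round(4))
pts={"bottle_top":[(340,190)],"shelf":[(300,135),(520,135)]}
for n,p in pts.items():
    for z in(0,.2,.4,.6): print(n,z,back(p,z,"top")[:,:2].round(3).tolist())
print("scene bottle base/cap",back([(360,245)],0,"scene").round(3))
# console/stand edges in the top view
cv2.imwrite("pics/crop_top.png",cv2.resize(im[215:310,280:480,::-1],None,fx=4,fy=4,interpolation=cv2.INTER_CUBIC))
E
```

```text
top board ((471.82342529296875, -51.46808624267578), (107.57075500488281, 147.81155395507812), 3.315613269805908)
red 94 [ 0.4858 -0.2615  0.07  ] [ 0.4742 -0.2728  0.07  ] [ 0.4966 -0.2504  0.07  ]
orange 77 [0.4669 0.0271 0.08  ] [0.4344 0.0238 0.08  ] [0.5004 0.0312 0.08  ]
scene board ((467.65045166015625, -55.465972900390625), (116.28614044189453, 153.2030029296875), 3.5091207027435303)
red 88 [ 0.4889 -0.261   0.07  ] [ 0.4703 -0.2731  0.07  ] [ 0.5071 -0.2479  0.07  ]
orange 134 [0.4561 0.0192 0.08  ] [0.4047 0.0086 0.08  ] [0.5402 0.0306 0.08  ]
bottle_top 0 [[0.662, -0.027]]
bottle_top 0.2 [[0.6, -0.022]]
bottle_top 0.4 [[0.539, -0.017]]
bottle_top 0.6 [[0.477, -0.011]]
shelf 0 [[0.802, 0.072], [0.811, -0.473]]
shelf 0.2 [[0.717, 0.061], [0.724, -0.393]]
shelf 0.4 [[0.632, 0.049], [0.638, -0.314]]
shelf 0.6 [[0.547, 0.038], [0.551, -0.235]]
scene bottle base/cap [[ 0.627 -0.022  0.   ]]
```

View pics/crop_top.png

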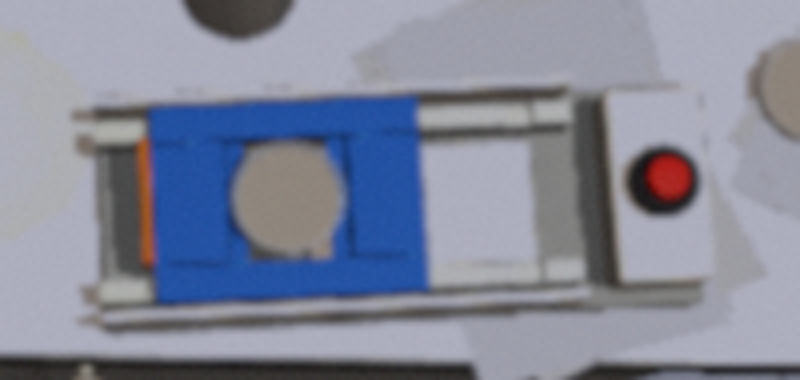

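Both views agree: the stand is turned about 3.5°, the push face is near (0.467, 0.029), home is near (0.478, −0.132), and about 80 mm of travel remains. I'll close the gripper and approach with the jaw axis along the rails, so the wide body stays clear of the wash bottle.

```bash
cat >> h.py <<'E'
th=np.deg2rad(3.6); yh=np.array([-np.sin(th),np.cos(th),0]); xh=np.array([np.cos(th),np.sin(th),0])
home=np.array([0.4777,-0.1317,0.])
def ori(s):
    tx=s*yh; tz=np.array([0,0,-1.]); ty=np.cross(tz,tx); q=R.from_matrix(np.c_[tx,ty,tz]).as_quat(); return np.array([q[3],*q[:3]])
def S(x,y,z): return home+x*xh+y*yh+np.array([0,0,z])
E
python3 - <<'E'
from h import *
for s in(1,-1): print(s,inverse_kinematics(S(0,.2,.2),ori(s)))
E
```

```text
1 [-3.21408939e-03  1.14011432e-01  1.70544377e+00 -4.44089210e-16
  1.32213745e+00 -1.63684227e+00]
-1 [-3.21408939e-03  1.14011432e-01  1.70544377e+00 -4.44089210e-16
  1.32213745e+00  1.50475038e+00]
```

Run:
```python
from h import *
gripper_to(0.0,10)
q=ori(-1)
r.move_to(S(-0.08,-0.12,.2),q)
r.move_to(S(0,.215,.2),q)
print(telemetry.current_t(),telemetry.current_ee_pos(),telemetry.current_opening(),telemetry.current_wrist_force())
for c in("scene","top"): cv2.imwrite(f"pics/{c}1.png",vision.snapshot(c)[:,:,::-1])
```

```text
5.125 [0.46451103 0.08182688 0.19996284] 0.000163853768207974 [ 0.28248628 -0.22933984  0.57438135]
```

View pics/scene1.png

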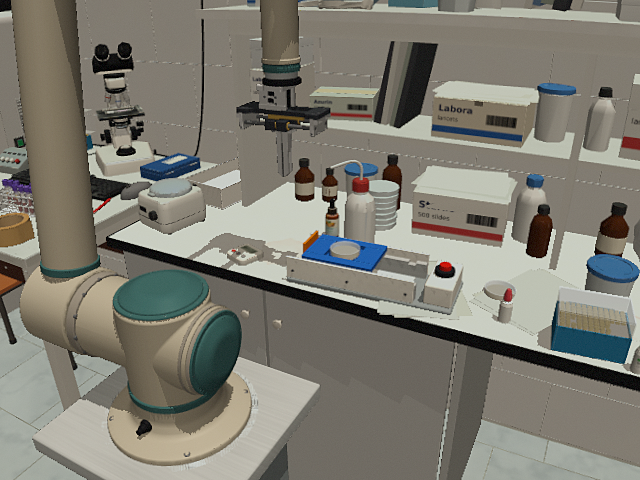

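View pics/top1.png

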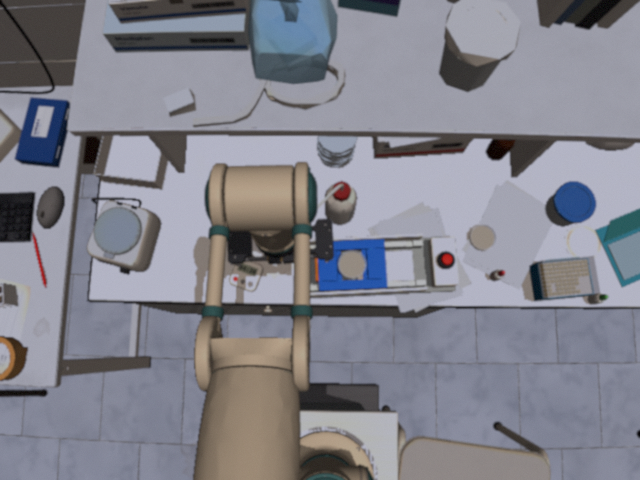

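The body's long axis runs along the rails and the bottle is clear. Descend behind the plate, then push under guard.

Run:
```python
from h import *
f=lambda: telemetry.current_wrist_force()
def st(l):
    p=telemetry.current_ee_pos()-home; print(l,round(telemetry.current_t(),2),"stand y",round(float(p@yh),4),"x",round(float(p@xh),4),"z",round(p[2],4),"F",np.round(f(),1))
g=r.move_l(S(0,.215,.079),vel=.12,guard=8); st(("down",g))
g=r.move_l(S(0,.165,.079),vel=.02,guard=9); st(("touch",g))
if not g:
    g=r.move_l(S(0,.105,.079),vel=.02,guard=9); st(("slide",g))
    im=vision.snapshot("top"); cv2.imwrite("pics/top2.png",im[:,:,::-1])
    cv2.imwrite("pics/scene2.png",vision.snapshot("scene")[:,:,::-1])
```

```text
('down', False) 6.38 stand y 0.2149 x 0.0006 z 0.0796 F [-0.1 -0.   0.6]
('touch', False) 9.03 stand y 0.1651 x -0.0 z 0.079 F [ 0.9 -1.1 -0. ]
('slide', False) 12.18 stand y 0.105 x -0.0 z 0.079 F [ 0.1 -0.1  0.1]
```

View pics/scene2.png

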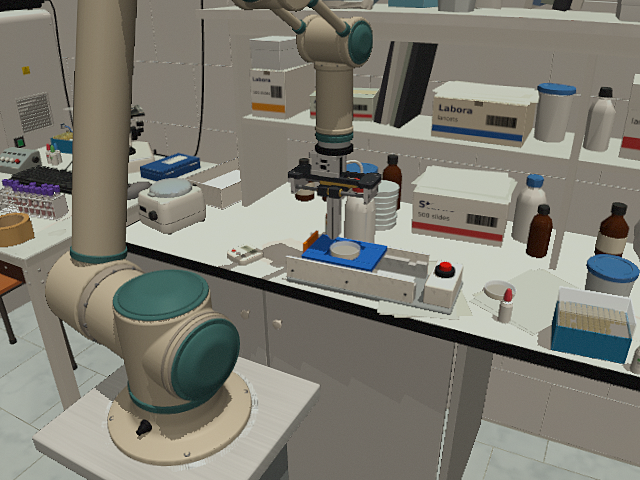

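View pics/top2.png

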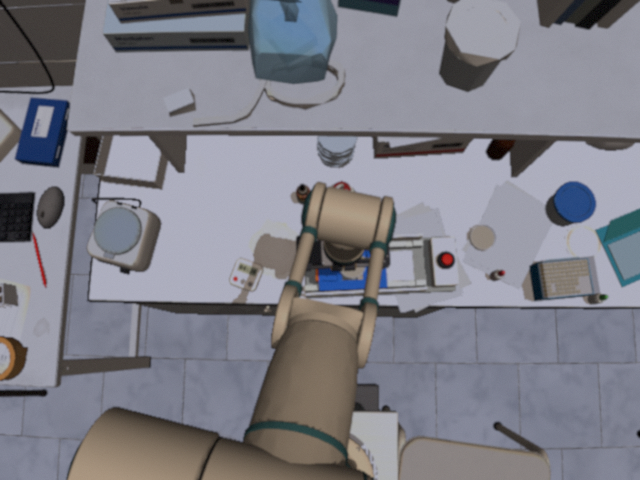

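Run:
```python
from h import *
a=cv2.imread("pics/scene0.png");b=cv2.imread("pics/scene2.png")
c=np.vstack([cv2.resize(x[150:320,270:480],None,fx=3.5,fy=1.75*1,interpolation=cv2.INTER_CUBIC) if 0 else cv2.resize(x[200:310,270:480],None,fx=2.7,fy=2.7,interpolation=cv2.INTER_CUBIC) for x in(a,b)])
cv2.imwrite("pics/cmp.png",c); print(c.shape)
k=vision.get_calibration("scene"); q=k["orientation"]; Rm=R.from_quat([q[1],q[2],q[3],q[0]]).as_matrix()
K=np.array([[k["fx"],0,k["cx"]],[0,k["fy"],k["cy"]],[0,0,1.]])
P=lambda p: cv2.projectPoints((np.array([p])-k["position"])@Rm,np.zeros(3),np.zeros(3),K,np.array(k["D"],float))[0].ravel().round(1)
print("tip",P(S(0,.105,.054)),"plate top home+161",P(S(0,.161,.082)),P(S(0.035,.161,.082)),P(S(-.035,.161,.082)), "moved", P(S(-.035,.0925,.082)),P(S(.035,.0925,.082)))
for n in("scene0","scene2"):
    i=cv2.imread(f"pics/{n}.png")[:,:,::-1].copy()
    v,u=np.nonzero(blob(i,"orange",(290,225,345,265))); print(n,len(u),u.mean(),v.mean(),u.min(),u.max())
    v,u=np.nonzero(blob(i,"blue",(290,225,420,285))); print(n,len(u),u.min(),u.max())
```

```text
(594, 567, 3)
tip [333.3 252.4] plate top home+161 [308.8 235.9] [315.5 229.5] [301.8 242.7] moved [332.5 248.6] [345.  234.8]
scene0 139 311.0 239.42446043165467 303 333
scene0 1433 302 386
scene2 126 309.87301587301585 240.47619047619048 303 317
scene2 1392 302 386
```

View pics/cmp.png

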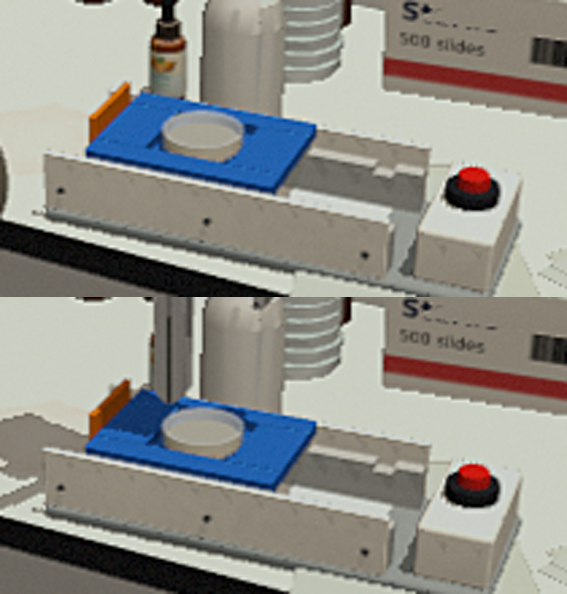

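The board hasn't moved. The fingertips are visibly over the board, about 25 mm higher than the tool data predicts, so they skimmed over the plate. I'll measure the true fingertip offset from the pictures before moving again.

```bash
cat >> h.py <<'E'
def P(p,cam):
    k=vision.get_calibration(cam); q=k["orientation"]; Rm=R.from_quat([q[1],q[2],q[3],q[0]]).as_matrix()
    K=np.array([[k["fx"],0,k["cx"]],[0,k["fy"],k["cy"]],[0,0,1.]])
    return cv2.projectPoints((np.array([p],float)-k["position"])@Rm,np.zeros(3),np.zeros(3),K,np.array(k["D"],float))[0].ravel().round(1)
E
python3 - <<'E'
from h import *
print(telemetry.current_ee_pos(),telemetry.current_tool_rot(),ori(-1),telemetry.current_opening(),telemetry.current_joints().round(3) if hasattr(telemetry.current_joints(),'round') else telemetry.current_joints())
for dz in(0,-.01,-.025): print(dz,"scene1",P([.4645,.0818,.2+dz],"scene"),"now",P(S(0,.105,.079+dz),"scene"))
b=cv2.imread("pics/scene1.png"); c=cv2.resize(b[90:210,220:350],None,fx=4.5,fy=4.5,interpolation=cv2.INTER_CUBIC); cv2.imwrite("pics/c1.png",c)
E
```

```text
[ 0.47112123 -0.02689291  0.07900848] [-9.20587488e-06  7.28963340e-01 -6.84552736e-01  7.62378175e-06] [-0.          0.72896863 -0.68454711  0.        ] 0.00027977301005570863 [-0.205  0.223  1.898  0.     1.021  1.303]
0 scene1 [284.6 180. ] now [333.3 241.8]
-0.01 scene1 [284.8 184.6] now [333.3 246.1]
-0.025 scene1 [285.  191.4] now [333.3 252.4]
```

View pics/c1.png

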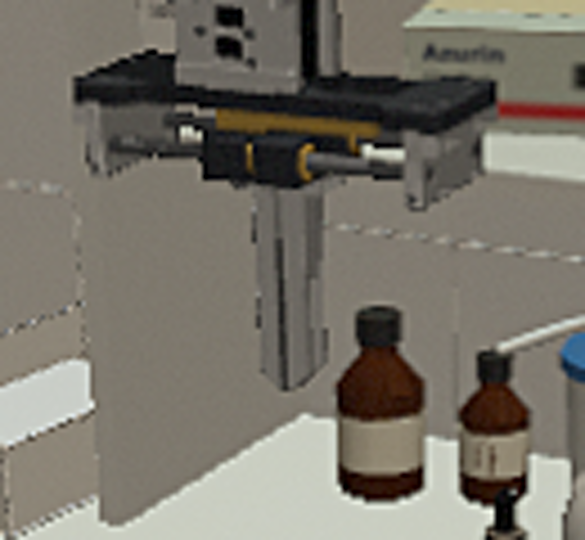

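Run:
```python
from h import *
b=cv2.imread("pics/top1.png"); c=cv2.resize(b[200:300,200:350],None,fx=5,fy=5,interpolation=cv2.INTER_CUBIC); cv2.imwrite("pics/c2.png",c)
p=np.array([.4645,.0818,.175])
for d in([0,0,0],[0,0,.037],[.037,0,0],[.05,.03,0],[0,.05,0]): print(d,P(p+d,"scene"))
```

```text
[0, 0, 0] [285.  191.4]
[0, 0, 0.037] [284.4 174.5]
[0.037, 0, 0] [293.8 185.7]
[0.05, 0.03, 0] [284.8 181.7]
[0, 0.05, 0] [264.7 187.6]
```

View pics/c2.png

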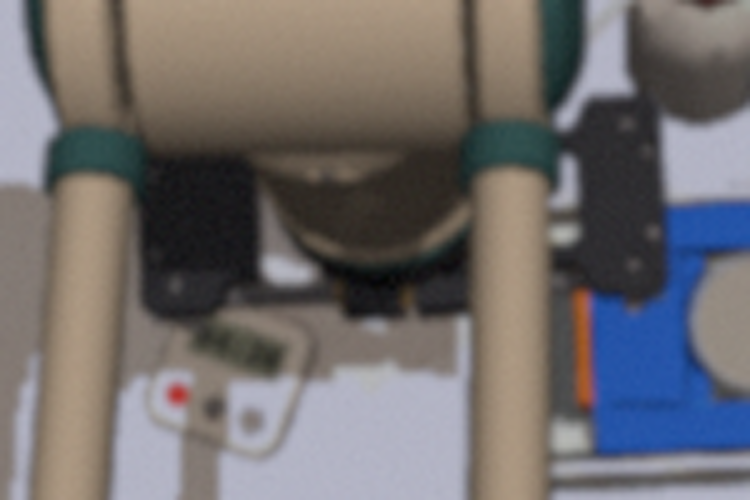

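Run:
```python
from h import *
t=np.array([.4645,.0818,0])
for z in(.285,.3,.32,.335):
    for s in(1,-1):
        c=t+s*.0885*yh+[0,0,z]
        print(z,"left" if s>0 else "right",P(c-.0375*xh,"top"),P(c+.0375*xh,"top"),"| scene",P(c,"scene"))
```

```text
0.285 left [234.2 271.5] [233.4 230.4] | scene [244.9 135.6]
0.285 right [333.6 266.5] [331.3 225.4] | scene [324.  144.5]
0.3 left [232.7 270.2] [232.  228.5] | scene [244.4 128.5]
0.3 right [333.7 265.2] [331.4 223.5] | scene [323.9 137. ]
0.32 left [230.7 268.5] [230. 226.] | scene [243.8 118.8]
0.32 right [333.9 263.4] [331.5 220.8] | scene [323.9 126.8]
0.335 left [229.1 267.2] [228.4 224. ] | scene [243.4 111.5]
0.335 right [334. 262.] [331.6 218.7] | scene [323.9 119. ]
```

Both cameras agree: the real gripper sits about 37 mm higher than the reported TCP, with no significant lateral error. So the fingertip z is about reported TCP z + 12 mm. I'll back out and redo the approach with that correction, checking by picture before pushing.

```bash
cat >> h.py <<'E'
TIP=0.012 # true tip z = reported tcp z + TIP
f=lambda: telemetry.current_wrist_force()
def st(l):
    p=telemetry.current_ee_pos()-home; print(l,round(telemetry.current_t(),2),"stand y",round(float(p@yh),4),"x",round(float(p@xh),4),"z",round(p[2],4),"F",np.round(f(),1))
E
python3 - <<'E'
from h import *
r.move_l(S(0,.105,.12),vel=.15)
r.move_l(S(0,.205,.12),vel=.15)
g=r.move_l(S(0,.205,.056-TIP),vel=.06,guard=6); st(("down",g))
im=vision.snapshot("scene"); cv2.imwrite("pics/scene3.png",im[:,:,::-1])
cv2.imwrite("pics/c3.png",cv2.resize(im[150:310,250:480,::-1],None,fx=3,fy=3,interpolation=cv2.INTER_CUBIC))
E
```

```text
('down', False) 14.94 stand y 0.205 x 0.0004 z 0.0443 F [ 0.3 -0.4  0.6]
```

View pics/c3.png

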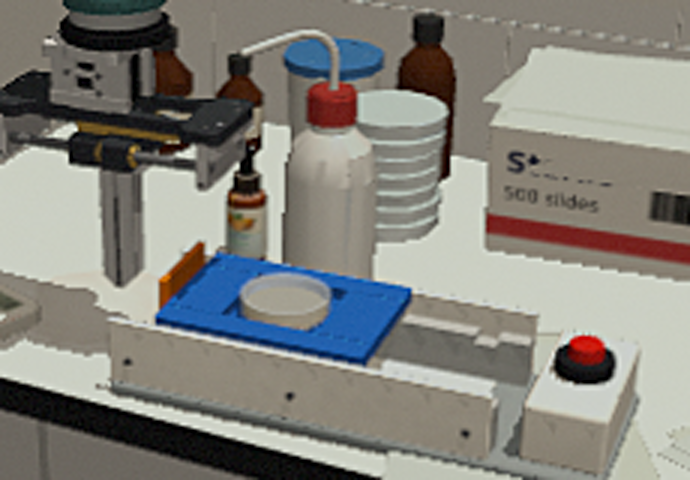

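Run:
```python
from h import *
for z in(.046,.056,.066): print(z,P(S(0,.205,z)-.0125*0*yh,"scene"),P(S(-.008,.1925,z),"scene"))
```

```text
0.046 [290.7 247.5] [294.2 250. ]
0.056 [290.5 243.3] [294.1 245.9]
0.066 [290.4 239.2] [294.  241.7]
```

The tip sits where predicted (≈(290,245) px, z ≈ 0.056), behind the plate and within its height. Push now.

Run:
```python
from h import *
z=.056-TIP
g=r.move_l(S(0,.155,z),vel=.022,guard=9); st(("a",g))
if not g:
    g=r.move_l(S(0,.105,z),vel=.022,guard=9); st(("b",g))
im=vision.snapshot("scene")
cv2.imwrite("pics/c4.png",cv2.resize(im[150:310,250:480,::-1],None,fx=3,fy=3,interpolation=cv2.INTER_CUBIC))
```

```text
('a', False) 17.42 stand y 0.155 x 0.0 z 0.044 F [-0.2  3.6  0.6]
('b', False) 19.84 stand y 0.105 x 0.0 z 0.044 F [-0.8  3.4  0.1]
```

View pics/c4.png

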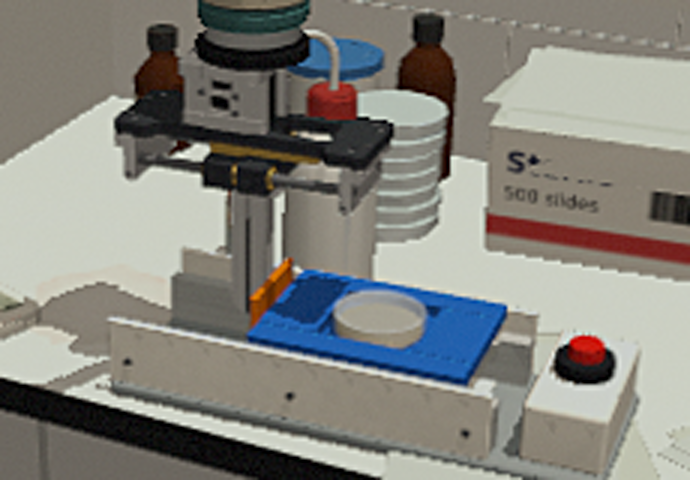

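The board is sliding well at about 3.5 N, with the dish in its window. Continue to the notch stop.

Run:
```python
from h import *
z=.056-TIP
g=r.move_l(S(0,.080,z),vel=.018,guard=7); st(("home?",g))
im=vision.snapshot("scene")
cv2.imwrite("pics/c5.png",cv2.resize(im[150:310,250:480,::-1],None,fx=3,fy=3,interpolation=cv2.INTER_CUBIC))
```

```text
('home?', True) 20.75 stand y 0.0917 x -0.0003 z 0.0437 F [ 0.1  0.6 -0.5]
```

View pics/c5.png

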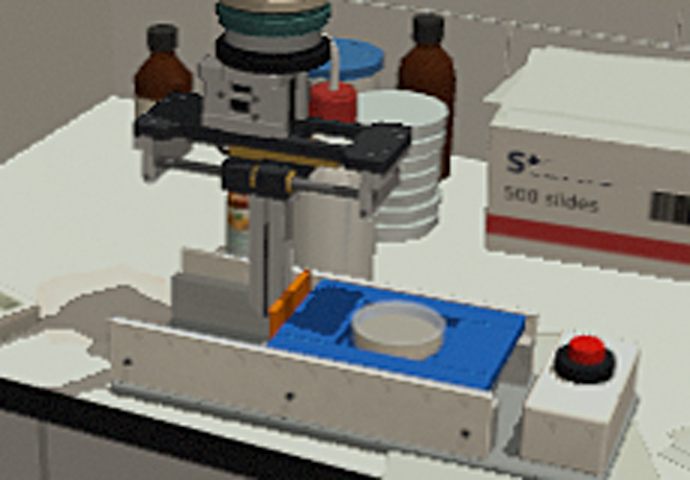

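The guard stopped at stand y 0.0917 (about 0.0935 expected). Back off, lift and check.

Run:
```python
from h import *
z=.056-TIP
r.move_l(S(0,.125,z),vel=.05); st("off")
r.move_l(S(0,.125,.10),vel=.15)
r.move_l(S(-.0,.2,.12),vel=.2); st("clear")
ims={c:vision.snapshot(c) for c in("scene","top")}
im=ims["scene"]; cv2.imwrite("pics/c6.png",cv2.resize(im[150:310,250:480,::-1],None,fx=3,fy=3,interpolation=cv2.INTER_CUBIC))
cv2.imwrite("pics/c7.png",cv2.resize(ims["top"][200:310,260:480,::-1],None,fx=3.5,fy=3.5,interpolation=cv2.INTER_CUBIC))
for n in("carrier","rail_home","push_face","dish"):
  for c in("scene","top"):
    print(n,c,[((lambda p:(round(float(p@xh),4),round(float(p@yh),4),round(float(p[2]),4)))(np.array(d["at"])-home),round(d["score"],2)) for d in models.mark_of(n,c)])
for c,rb in(("top",(300,225,430,305)),("scene",(290,225,440,285))):
    m=blob(ims[c],"blue",rb); cs,_=cv2.findContours(m.astype(np.uint8),cv2.RETR_EXTERNAL,cv2.CHAIN_APPROX_NONE)
    w=back(max(cs,key=cv2.contourArea).reshape(-1,2),0.059,c); b=cv2.minAreaRect((w[:,:2]*1000).astype(np.float32)); p=np.r_[np.array(b[0])/1000,0]-home
    print(c,b,"stand",p@xh,p@yh)
print("predict corners home scene",[P(S(x,y,.059),"scene").tolist() for x,y in((-.055,-.075),(.055,-.075),(-.055,.075),(.055,.075))],"not dropped",[P(S(x,y,.065),"scene").tolist() for x,y in((-.055,-.075),(.055,-.075),(-.055,.075),(.055,.075))])
print(telemetry.current_t())
```

```text
off 21.58 stand y 0.1251 x 0.0001 z 0.044 F [0.5 0.4 0.4]
clear 22.65 stand y 0.1998 x -0.0006 z 0.1191 F [0.2 0.1 0. ]
carrier scene [((-0.0045, -0.0025, 0.038), 0.68), ((-0.0003, -0.1288, 0.0809), 0.45)]
carrier top [((-0.0037, -0.0004, 0.0388), 0.87)]
rail_home scene []
rail_home top [((-0.0015, 0.0016, 0.0337), 0.74)]
push_face scene [((-0.0013, 0.0796, 0.0558), 0.66)]
push_face top [((-0.0017, 0.0822, 0.0594), 0.9), ((0.0017, -0.0016, 0.0523), 0.28)]
dish scene [((-0.0024, 0.0001, 0.0489), 0.58)]
dish top [((0.0007, -0.0004, 0.048), 0.97), ((-0.0042, 0.0816, 0.0587), 0.69)]
top ((477.4170837402344, -132.64694213867188), (108.03050994873047, 146.68394470214844), 3.327660083770752) stand -0.0003418169780044497 -0.0009273091057355716
scene ((477.89764404296875, -135.84136962890625), (107.35488891601562, 151.80393981933594), 3.554975748062134) stand -6.278471296451762e-05 -0.004145607754089379
predict corners home scene [[410.0, 279.3], [424.0, 254.5], [336.7, 264.6], [355.8, 242.0]] not dropped [[410.2, 276.6], [424.2, 251.9], [336.7, 262.0], [355.9, 239.5]]
23.15
```

View pics/c6.png

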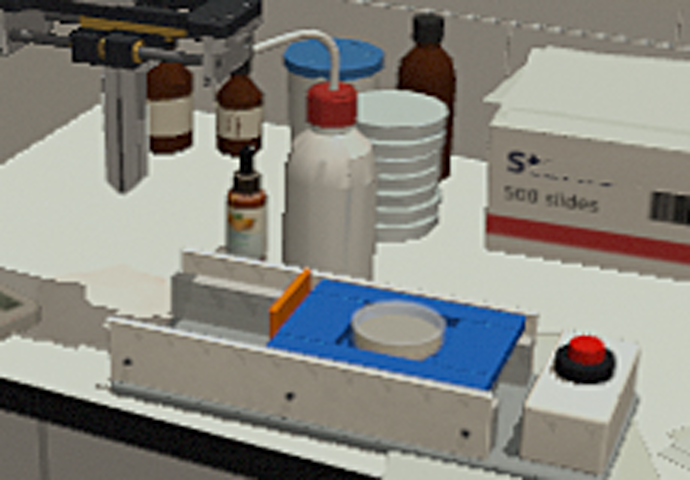

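View pics/c7.png

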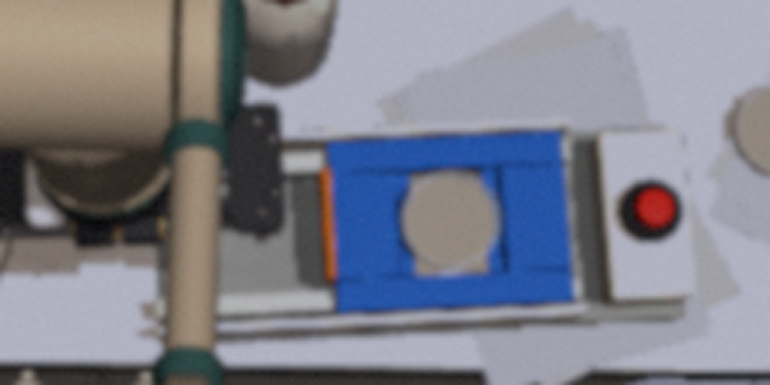

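Board is home: origin within about 2 mm along y, z ≈ 0.038–0.039 in both cameras, corners match the dropped prediction, dish in its window. Now the button.

Run:
```python
from h import *
r.move_l(S(0,-.13,.12),vel=.15); st("above")
r.move_l(S(0,-.13,.088-TIP),vel=.1); st("near")
g=r.move_l(S(0,-.13,.058-TIP),vel=.012,guard=2); st(("half",g))
g=r.move_l(S(0,-.13,.058-TIP),vel=.01,guard=7); st(("press",g))
im=vision.snapshot("scene"); cv2.imwrite("pics/c8.png",cv2.resize(im[200:310,350:500,::-1],None,fx=4,fy=4,interpolation=cv2.INTER_CUBIC))
```

```text
above 25.5 stand y -0.1294 x 0.0 z 0.1201 F [-0.3 -0.5 -0.2]
near 26.09 stand y -0.1301 x 0.0002 z 0.0761 F [-0.5 -0.1  0.8]
('half', True) 27.27 stand y -0.13 x 0.0 z 0.0644 F [0.1 0.  2.8]
('press', True) 27.96 stand y -0.13 x 0.0 z 0.0614 F [-0.2  0.1  4.3]
```

View pics/c8.png

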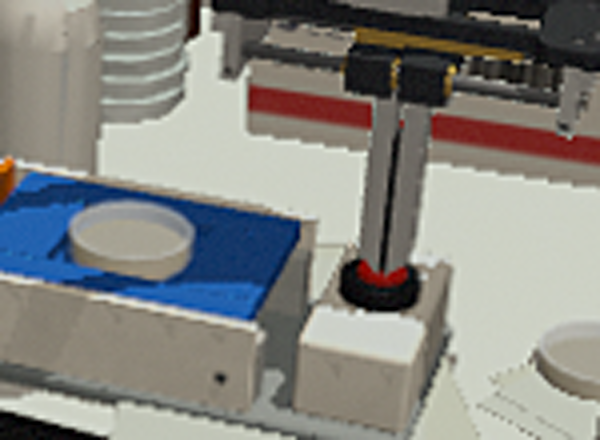

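The force peak suggests the button bottomed. I'll press slightly further and hold to be sure, then release.

Run:
```python
from h import *
for k in range(3):
    z=telemetry.current_ee_pos()[2]
    g=r.move_l(S(0,-.13,z-.0015),vel=.01,guard=12); st(("press",k,g))
    if g or f()[2]>9: break
r.hold(.3); st("held")
im=vision.snapshot("scene"); cv2.imwrite("pics/c9.png",cv2.resize(im[200:310,350:500,::-1],None,fx=4,fy=4,interpolation=cv2.INTER_CUBIC))
```

```text
('press', 0, False) 28.34 stand y -0.1301 x 0.0001 z 0.0612 F [-1.2  1.2 12.2]
held 28.64 stand y -0.13 x 0.0001 z 0.0612 F [-2.1  0.6 12.6]
```

View pics/c9.png

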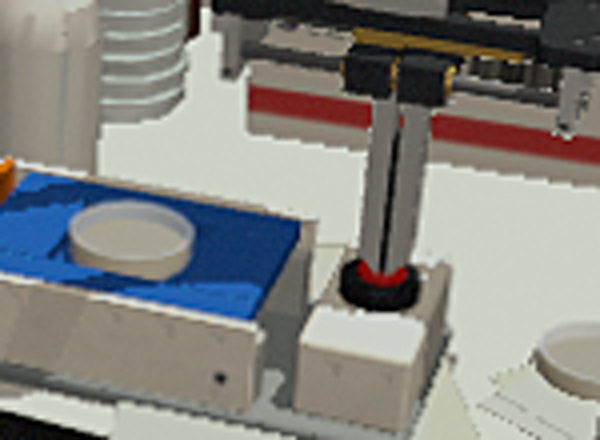

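It is on a hard stop: z no longer changes at 12.6 N, and red is still visible above the collar, so the finger isn't resting on the rim. Release and do the final checks.

Run:
```python
from h import *
r.move_l(S(0,-.13,.09),vel=.04); r.move_l(S(0,-.13,.13),vel=.12)
r.move_l(S(-.12,-.16,.15),vel=.15); r.hold(.3); st("clear")
ims={c:vision.snapshot(c) for c in("scene","top")}
for c in ims: cv2.imwrite(f"pics/{c}_end.png",ims[c][:,:,::-1])
for n in("carrier","dish","lamp_button_top","red_dropper","spare_dish","timer"):
  for c in("scene","top"):
    print(n,c,[(np.round(d["at"],4).tolist(),(lambda p:(round(float(p@xh),4),round(float(p@yh),4)))(np.array(d["at"])-home),round(d["score"],2)) for d in models.mark_of(n,c)[:2]])
a=cv2.imread("pics/scene0.png")[:,:,::-1].copy()
for nm,i in(("start",a),("end",ims["scene"])):
    v,u=np.nonzero(blob(i,"red",(430,258,462,280))); print(nm,len(u),u.mean(),v.mean(),v.min())
print(telemetry.current_t())
```

```text
clear 31.36 stand y -0.1598 x -0.1196 z 0.1498 F [ 0.5 -0.   0.6]
carrier scene [([0.4748, -0.1368, 0.0415], (-0.0032, -0.0049), 0.94)]
carrier top [([0.4751, -0.132, 0.038], (-0.0026, -0.0001), 0.6), ([0.4764, -0.1331, 0.0487], (-0.0014, -0.0013), 0.17)]
dish scene [([0.4768, -0.1298, 0.0501], (-0.0008, 0.002), 0.91)]
dish top [([0.4808, -0.1336, 0.0498], (0.003, -0.0021), 0.79), ([0.4563, -0.3896, -0.002], (-0.0376, -0.256), 0.74)]
lamp_button_top scene [([0.4865, -0.2569, 0.0775], (0.0009, -0.1255), 0.54)]
lamp_button_top top []
red_dropper scene [([0.4558, -0.3911, 0.0045], (-0.0381, -0.2575), 0.9)]
red_dropper top [([0.4673, -0.0502, 0.0579], (-0.0053, 0.082), 0.71), ([0.458, -0.3882, 0.0008], (-0.0358, -0.2548), 0.52)]
spare_dish scene [([0.5478, -0.3609, -0.0009], (0.0556, -0.2331), 0.6)]
spare_dish top [([0.5482, -0.3635, 0.0017], (0.0558, -0.2358), 0.57)]
timer scene [([0.4547, 0.1868, 0.0016], (-0.003, 0.3193), 0.79)]
timer top [([0.4489, 0.1919, -0.0002], (-0.0084, 0.3248), 0.56), ([0.4752, -0.1293, 0.0384], (-0.0023, 0.0026), 0.18)]
start 88 445.5 266.02272727272725 262
end 89 445.44943820224717 266.0561797752809 262
32.0583
```

View pics/scene_end.png

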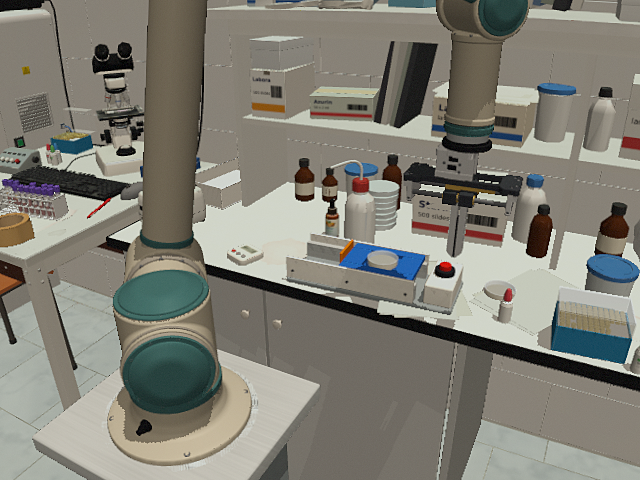

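View pics/top_end.png

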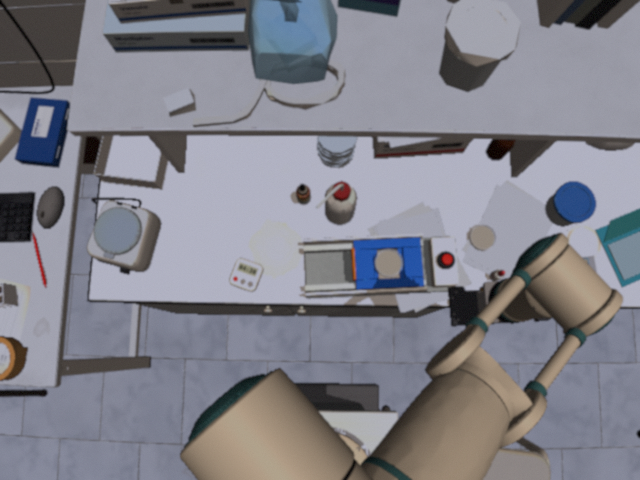

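The carrier is at home with the orange plate at (353,265) px in the top view and the dish centred at (388,263). The button is back at its starting pixel position (445,266) in the scene view, the bystanders haven't moved, and the arm is clear.

Run:
```python
from h import *
r.sign_off(); print(telemetry.current_t())
```

```text
the job is handed in; nothing more can be done
the job is handed in; nothing more can be done
```

The petri dish is in viewing position: I pushed the carrier home with closed fingertips, then pressed the lamp button fully and let it come up. The job was handed in at about 32 s of the 48 s allowed.

**First attempt missed:** My first push passed over the end plate without touching it. The pictures showed the gripper about 37 mm higher than its reported position. I backed out, corrected for this and approached again. The fingertips hung over the board during that miss, but the forces stayed at noise level and nothing moved.

**Push:** The board slid at about 3.5 N and the force guard stopped the arm at the notch walls. After backing off:
- The carrier's origin was within about 2.5 mm of home.
- Its height was 38–39 mm above the bench.
- Its corners lay where a dropped board's should, and the dish was in its window.

**Button:** I pressed it to a hard stop, held at 12.6 N with no further travel. It then sprang back, and its red cap is at the same pixel position as at the start.

**Final checks:** The bystanders were within detection error of their starting positions, and the arm was clear of everything. Three readings disagreed:
- In the last scene picture, the network put the carrier 4.9 mm past home and 41.5 mm high, while the top camera put it 0.1 mm from home and 38 mm high. My own scene-view outline of the board showed a similar offset of about 4 mm before the push, so I trusted the top view.
- The network did not find the button in the last top picture.
- In that same picture it also gave a few false hits, such as a "red dropper" at the orange plate.

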